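# Shut and lock the pantry box with its key

### The job

Press the lid of the white pantry box fully shut, then take the key from its wooden stand, push it fully into the lock, turn it clockwise to its stop so that the bolt slides out over the lid, turn it all the way back home and only then draw it out. Put the key back into the hole of its stand, standing upright and fully seated, and let go. Do not disturb the salt jar, dish, griddle or turner.

Things in the scene. Friction and masses are not known exactly. Their poses are not given: they have to be found in the camera images.
- pantry_box: White steel box fixed to the counter, 210 (x) x 220 (y) x 100 mm high; origin at the centre of its underside, z up, -x is its front. The front 74 mm of its top is a fixed deck carrying the lock in a dark case (56 x 64 mm, 10 mm above the deck, lock axis 66 mm in front of the box centre, at y = 0); the rest of the top is the lid.
- lid (a joint): Lid angle in rad: 0 shut, flush with the deck, top 100 mm above the counter; positive open (starts 0.35 to 0.7). 134 x 220 x 4 mm panel hinged along the box's far (+x) top edge, 105 mm from the box centre. The hinge is stiff, the lid stays where it is left; a few newtons near its front close it. It carries a small steel keeper arch (30 mm wide, 12 mm high) at the middle of its front edge.
- lid_press (a point): Point on the lid's upper face on its midline, 85 mm from the hinge line (50 mm behind the lid's front edge): a good place to press. z is the lid's upward normal; it moves with the lid.
- lock_barrel (a joint): Turn of the lock barrel in rad: 0 home, grows clockwise seen from above to a hard stop at 1.4. Light friction (about 0.03 N m, and 1.5 N on the bolt at 17 mm), no spring. The key has about 0.17 rad of free play each way in the slot, so it must be turned further than the barrel: until the stop is felt, also when going home.
- keyhole (a point): Centre of the keyway's mouth in the barrel's upper face (28 x 28 mm brass, 113 mm above the counter, 13 mm above the deck). z is up; x is the long direction of the slot (turns with the barrel; at home it is the box's x). Slot 14 x 7 mm, 36 mm deep and open below.
- bolt (a joint): Slide of the steel bolt in m along the box's +x: 0 drawn in, about 0.016 when the key is at its stop; driven only outward by the key and stays out when the key goes home. 16 mm wide, 6 mm high; it slides through the keeper arch 2 mm above the shut lid.
- key: Steel key, 60 g, standing blade down. Origin at the underside of its round collar (24 mm across, 4 mm thick), z up along the key. Blade below: 12 mm wide (x), 5 mm thick (y), 26 mm long, its last 7 mm tapering to 7 x 2.5 mm; the collar's underside meets the barrel's face when it is fully in. Above: 12 x 8 mm neck, then a flat black bow. The blade is the same both ways round.
- key_bow (a point): Centre of the key's bow, 28 mm above the key's origin: a rounded plate 28 mm wide (x), 28 mm high, 10 mm thick along the key's y, where it is gripped from above.
- key_stand: Wooden block fixed to the counter, 60 (x) x 50 (y) x 36 mm high; origin at the centre of its underside. In its top centre a hole 18 mm (along x) x 11 mm (along y), 30 mm deep; the seated key's collar lies on the block's top, its origin 36 mm above the counter.
- salt_jar: Glass salt jar with steel twist cap, 60 mm across, about 85 mm high, loose; origin under its centre.
- dish: Small aluminium dish, 90 mm across, 24 mm high, loose; origin under its centre.
- griddle: Black nonstick griddle, 240 x 240 mm, 20 mm high, with a handle to its +y; origin under the plate's centre.
- turner: Blue turner, 280 mm long, lying along its x; loose.
There are look-alikes about, which are no part of the job. What is shaped like the key_stand but red is not meant.

How it is judged:
On the way, in this order (a step that is already met when the one before it is completed fails the run):
1. the lid is pressed shut (value of joint lid below 0.05 rad), for 0.2 s.
2. the key is fully in the lock (value of joint lid below 0.05 rad and horizontal distance between key and keyhole below 0.004 m and z of key in the frame of keyhole between -0.004 and 0.006 m and angle between the x axis of key and the x axis of keyhole, either way round below 0.35 rad and angle between key's own z axis and vertical below 0.2 rad), for 0.2 s.
3. the key is turned clockwise to its stop and the bolt is out (all of step 2 and value of joint lock_barrel above 1.2 rad and value of joint bolt above 0.012 m), for 0.1 s.
4. the key, still in, is turned back home (horizontal distance between key and keyhole below 0.004 m and z of key in the frame of keyhole between -0.004 and 0.006 m and angle between the x axis of key and the x axis of keyhole, either way round below 0.35 rad and angle between key's own z axis and vertical below 0.2 rad and value of joint lock_barrel below 0.2 rad), for 0.1 s.
5. the key is drawn out clear of the lock (z of key in the frame of keyhole above 0.028 m), for 0.05 s.
At the end, for the whole second after the job is handed in: Lid shut (within 0.05 rad), bolt out by more than 12 mm, barrel home (within 0.2 rad), key released and at rest in its stand: within 8 mm of the stand's centre, collar within 4 mm of the stand's top, upright within 0.15 rad (value of joint lid below 0.05 rad and value of joint bolt above 0.012 m and value of joint lock_barrel below 0.2 rad and horizontal distance between key and key_stand below 0.008 m and z of key in the frame of key_stand between 0.032 and 0.04 m and angle between key's own z axis and vertical below 0.15 rad and linear speed of key below 0.02 m/s and contact force between the fingers and key below 0.1 N); the robot touches nothing.
It fails at once if the key is pulled out while the lock is turned away from home (value of joint lock_barrel above 0.35 rad and distance between key and keyhole above 0.028 m).
It fails at once if the salt jar, dish, griddle or turner is moved by more than 25 mm, or the jar tipped (distance of any of salt_jar, dish, griddle, turner from where it was at the start of the episode above 0.025 m or angle between salt_jar's own z axis and vertical above 0.3 rad).
It also fails if it takes over 72 s, if anything falls off the work surface, if the arm or the gripper's body presses on something with over 40 N, if the wrist force passes 120 N, or if a joint passes its speed limit or range.

### The arm

A 7-joint arm with a two-finger parallel gripper is mounted at the origin on the work surface. World frame = base frame: x ahead of the robot, y to its left, z up, the work surface at z = 0. Lengths are in m, angles in rad, forces in N, time in s.
With the tool pointing down it reaches from about 0.4 to 0.85 m from the base axis. Payload 4.5 kg.
Tool frame: the origin (TCP) lies between the finger pads; the fingertips stand 11 mm ahead of it and the grasp point (between the pads) lies 8 mm behind it (tcp_to_tips is the distance from the TCP to the fingertips, in m); z points along the fingers, y is the line along which they close (so a half turn about z gives the same grasp; the last joint's range is limited). The gripper opens to 85 mm and grips with 20 to 120 N. Pads are 22 mm wide; open, the fingers measure 114 mm over their backs; the gripper's body (76 mm by 85 mm) begins 54 mm behind the grasp point. The pads swing forward as they close: fully open they stand 13 mm farther back than shut.
Start: joints at [0.034, 0.689, -0.195, 1.565, 0.157, 0.902, -0.215], TCP at [0.625, 0, 0.242] pointing down, gripper open.
Joint ranges: [-3.01, 3.01], [-0.46, 2.08], [-1.47, 1.51], [0.13, 2.56], [-1, 4.14], [0.04, 2.09], [-2.66, 2.66]. Speed limits (rad/s): [2.57, 2.57, 3.14, 3.14, 3.14, 3.14, 3.14].

### API

Orientations are given as a rotation vector (axis times angle).
In Python, from plant import * gives the robot as it stands. Calls block until the motion is done:
- reach(position, orientation): joint-space move of the TCP to a pose.
- move_straight(position, rotation=None, rate=0.15): straight line of the TCP; rotation=None keeps the orientation; rate is the mean speed in m/s.
- move_joints(angles): joint-space move.
- grip(opening, force=None): finger opening in m; force is the grip in N (None keeps the last); returns when the fingers have stopped.
- sleep(seconds).
- solve_ik(position, orientation): joint angles nearest the present ones, or None.
- get_state(): the state.
- snapshot(name): name is "scene" or "side" or "wrist"; returns a dict with "image" (384x512x3 uint8, red, green, blue), "range_z" (384x512 float32, m along the optical axis (not along the pixel's ray), 0 where there is no reading), "fx", "fy", "cx", "cy" (pixels), "cam_to_world" (4x4, takes a point from camera to world coordinates). Camera axes: x right, y up, looking along -z (the intrinsics and any distortion apply to the point x, -y, -z); pixel columns grow to the right and rows downward; lengths in m; the calibration is good to about 2 mm. A picture is of the moment at which its call begins.
A pose or a line that the arm cannot do raises MotionError and nothing moves.
- finish_job(): hands the job in; it is judged then, once.
The state is a dict: "time": time; "q": joint angles; "dq": joint speeds; "joint_efforts": joint torques, N m; "ee_pos": TCP position; "tool_rot": TCP orientation; "force": force on the tool from outside, world axes, zero at the start; "torque": the same for the moment, N m; "width": finger opening in m; "grip_force": force on a finger pad.
Only numpy, scipy, OpenCV 4.12 (cv2) and the standard library are available. Lean on these libraries where they do the work, as an engineer would, in place of code of your own. Each camera call takes 0.05 s, during which the arm holds its last target. There are 200 camera calls.

## Working session

There is one attempt and no reset: what is moved stays moved. The work goes in short steps, each a Python script; the robot and the scene stay as the last script left them, time stands still between calls to the robot, and variables do not carry over. Pictures are saved under pics/ and viewed, at most 10 in all, crops included, and the job is handed in when it is done.

```bash
ls; mkdir -p pics; cat > h.py <<'E'
from plant import *
import numpy as np, cv2
from scipy.spatial.transform import Rotation as R
def snap(n,f=None):
    s=snapshot(n)
    if f: cv2.imwrite('pics/'+f,s["image"][:,:,::-1])
    return s
def cloud(s):
    z=s["range_z"]; v,u=np.mgrid[:z.shape[0],:z.shape[1]]
    p=np.stack([(u-s["cx"])/s["fx"]*z,-(v-s["cy"])/s["fy"]*z,-z,np.ones_like(z)],-1)
    w=(p@np.array(s["cam_to_world"]).T)[...,:3]; w[z==0]=np.nan
    return w
def ray(s,u,v,h):
    M=np.array(s["cam_to_world"]); d=M[:3,:3]@np.array([(u-s["cx"])/s["fx"],-(v-s["cy"])/s["fy"],-1]); o=M[:3,3]
    return o+d*(h-o[2])/d[2]
def down(yaw): # tool z down, tool x at yaw
    c,s=np.cos(yaw),np.sin(yaw)
    return R.from_matrix(np.array([[c,s,0],[s,-c,0],[0,0,-1]])).as_rotvec()
E
python3 - <<'E'
from h import *
import pickle
S={n:snap(n,n+'0.png') for n in("scene","side","wrist")}
pickle.dump(S,open('s0.pkl','wb'))
for n,s in S.items(): print(n,[k for k in s],s["fx"],s["cx"],np.round(s["cam_to_world"],3).tolist())
st=get_state();print(st["time"],st["ee_pos"],st["tool_rot"],R.from_rotvec(st["tool_rot"]).as_matrix().round(2))
a=S["scene"]["image"];b=S["side"]["image"]
cv2.imwrite('pics/both.png',cv2.resize(np.hstack([a,b])[:,:,::-1],(800,300)))
E
```

```text
pics
scene ['image', 'range_z', 'fx', 'fy', 'cx', 'cy', 'cam_to_world'] 490.3562680228427 252.4088180199939 [[-0.397, -0.795, 0.459, 1.452], [0.918, -0.344, 0.198, 0.378], [0.0, 0.5, 0.866, 1.816], [0.0, 0.0, 0.0, 1.0]]
side ['image', 'range_z', 'fx', 'fy', 'cx', 'cy', 'cam_to_world'] 454.6065542871984 250.18086723118935 [[0.976, 0.14, -0.167, 0.297], [-0.218, 0.615, -0.757, -1.111], [-0.003, 0.776, 0.631, 1.048], [0.0, 0.0, 0.0, 1.0]]
wrist ['image', 'range_z', 'fx', 'fy', 'cx', 'cy', 'cam_to_world'] 312.99715788107346 260.2403342412648 [[1.0, -0.003, 0.001, 0.624], [0.003, 0.961, 0.276, 0.07], [-0.001, -0.276, 0.961, 0.373], [0.0, 0.0, 0.0, 1.0]]
0.15 [ 6.24521510e-01 -3.18339423e-05  2.41643999e-01] [-2.22069250e+00 -2.22085424e+00  1.71125360e-03] [[-0.  1. -0.]
 [ 1.  0. -0.]
 [-0. -0. -1.]]
```

View pics/scene0.png

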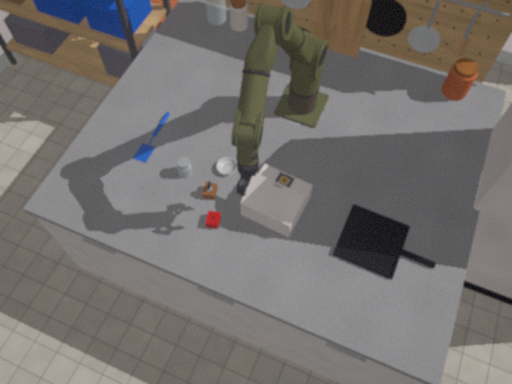

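View pics/side0.png

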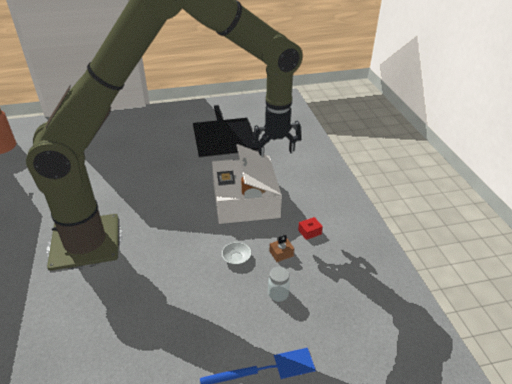

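The scene view shows the box at about (277,198) with the lock at (285,180), the wooden stand at (210,190), the red decoy at (214,219), the dish at (226,166) and the jar at (184,167). In the side view the lock is at (226,177) and the stand with the black-bowed key at (282,248).

```bash
python3 - <<'E'
from h import *
import pickle
S=pickle.load(open('s0.pkl','rb'))
for n,roi_st,roi_l,roi_d,roi_j in(("scene",(195,178,222,202),(272,170,298,190),(212,155,240,178),(174,155,196,180)),("side",(266,232,298,262),(214,167,240,188),(218,240,256,268),(265,265,295,305))):
    s=S[n]; P=cloud(s); im=s["image"]; hsv=cv2.cvtColor(im,cv2.COLOR_RGB2HSV)
    for nm,r,m in(("stand",roi_st,(hsv[...,0]>5)&(hsv[...,0]<22)&(hsv[...,1]>100)),("bow",roi_st,hsv[...,2]<45),("lockdark",roi_l,hsv[...,2]<80),("brass",roi_l,(hsv[...,0]>12)&(hsv[...,0]<32)&(hsv[...,1]>80)&(hsv[...,2]>80)),("dish",roi_d,hsv[...,2]>0),("jar",roi_j,hsv[...,2]>0)):
        k=np.zeros(m.shape,bool);k[r[1]:r[3],r[0]:r[2]]=1;k&=m
        v,u=np.nonzero(k); p=P[k]; p=p[~np.isnan(p[:,0])]
        print(n,nm,k.sum(),(u.mean().round(1),v.mean().round(1)),len(p),np.nanmedian(p,0).round(3),np.percentile(p,[3,97],axis=0).round(3).tolist())
    # box: points above counter
    q=P.reshape(-1,3); 
    k=(q[:,2]>.07)&(q[:,2]<.125)&(q[:,0]>.4)&(q[:,0]<.95)&(abs(q[:,1])<.25)
    print(n,"boxtop",k.sum(),np.percentile(q[k],[1,50,99],axis=0).round(3).tolist())
w=S["wrist"]["image"]
a=S["scene"]["image"][140:240,150:330];b=S["side"]["image"][120:300,190:340]
cv2.imwrite('pics/c1.png',np.hstack([cv2.resize(a,(540,300),interpolation=2),cv2.resize(b,(250,300),interpolation=2)])[:,:,::-1])
E
```

```text
scene stand 117 (np.float64(209.9), np.float64(191.4)) 117 [ 0.615 -0.176  0.034] [[0.572, -0.206, 0.012], [0.631, -0.159, 0.047]]<stdin>:9: RuntimeWarning: Mean of empty slice.
  ret = ret.dtype.type(ret / rcount)
  return np.nanmean(a, axis, out=out, keepdims=keepdims)
Traceback (most recent call last):
IndexError: index -1 is out of bounds for axis 0 with size 0
```

View pics/wrist0.png

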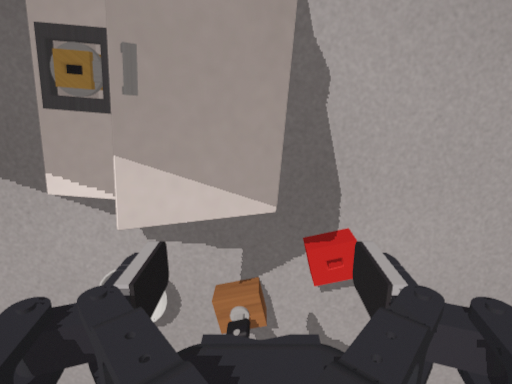

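The wrist view shows the brass barrel with its keyway at (74,69), the lid with its keeper at (129,68), the stand's top around (239,305) with the key's bow near (238,330), and the red decoy at (332,258).

```bash
python3 - <<'E'
from h import *
import pickle
S=pickle.load(open('s0.pkl','rb'))
s=S["wrist"]; im=s["image"]; hsv=cv2.cvtColor(im,cv2.COLOR_RGB2HSV); P=cloud(s)
def comp(m,r):
    k=np.zeros(m.shape,np.uint8);k[r[1]:r[3],r[0]:r[2]]=m[r[1]:r[3],r[0]:r[2]]; return k
def rect(k,h,nm):
    c=max(cv2.findContours(k,0,2)[0],key=cv2.contourArea)[:,0].astype(float)
    w=np.array([ray(s,u,v,h)[:2] for u,v in c],np.float32)*1000
    (cx,cy),(a,b),t=cv2.minAreaRect(w); print(nm,'center',cx,cy,'size',a,b,'ang',t,'depthz',np.nanmedian(P[k>0],0).round(3))
br=(hsv[...,0]>10)&(hsv[...,0]<32)&(hsv[...,1]>120)&(hsv[...,2]>80)
rect(comp(br,(45,40,105,95)),.113,'brass')
rect(comp(hsv[...,2]<60,(60,58,88,80)),.113,'slot')
rect(comp(hsv[...,2]<60,(25,15,112,120)),.110,'case')
rect(comp((hsv[...,0]<22)&(hsv[...,1]>100),(205,270,275,340)),.036,'stand')
for u,v in((129,50),(129,95),(128,68),(118,120),(118,220),(270,208),(290,20),(80,150),(238,335),(240,313),(250,340)): print((u,v),P[v,u].round(3))
a=S["scene"]["image"][140:240,150:330];b=S["side"]["image"][120:300,190:340]
cv2.imwrite('pics/c1.png',np.hstack([cv2.resize(im[250:350,200:300],(400,400),interpolation=2),cv2.resize(S["side"]["image"][225:275,257:307],(400,400),interpolation=2)])[:,:,::-1])
E
```

```text
brass center 478.0630798339844 92.41856384277344 size 27.558395385742188 30.25753402709961 ang 85.6474609375 depthz [0.478 0.093 0.113]
slot center 478.6689453125 92.35345458984375 size 6.283932685852051 10.814840316772461 ang 81.16676330566406 depthz [0.476 0.093 0.109]
case center 476.2098693847656 92.79032897949219 size 62.648345947265625 53.61277770996094 ang 85.63719940185547 depthz [0.471 0.098 0.11 ]
stand center 598.0548706054688 -178.8022918701172 size 64.00123596191406 71.23030853271484 ang 12.358987808227539 depthz [ 0.599 -0.172  0.035]
(129, 50) [0.545 0.098 0.17 ]
(129, 95) [0.543 0.072 0.171]
(128, 68) [0.544 0.088 0.171]
(118, 120) [0.53  0.057 0.162]
(118, 220) [ 0.522 -0.013  0.164]
(270, 208) [ 0.633 -0.025  0.104]
(290, 20) [0.647 0.13  0.102]
(80, 150) [0.467 0.027 0.101]
(238, 335) [ 0.599 -0.187  0.077]
(240, 313) [ 0.599 -0.185  0.042]
(250, 340) [0.622 0.009 0.305]
```

View pics/c1.png

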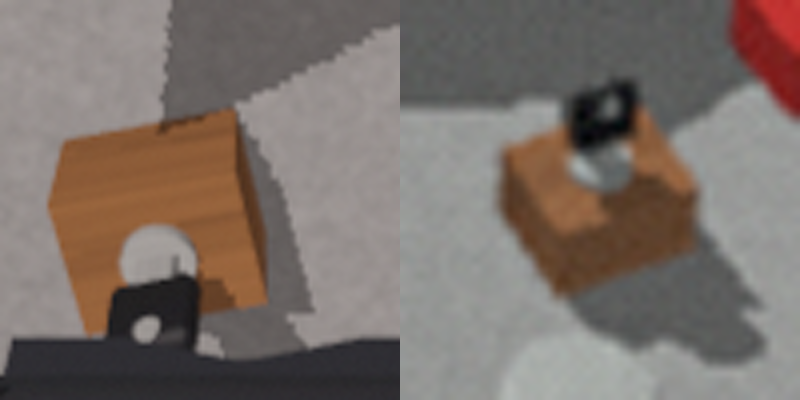

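```bash
python3 - <<'E'
from h import *
rot=down(np.pi/2-0.076); c=np.array([.564,.086])
grip(0.0,30)
reach([*c,.20],rot)
f0=get_state()["force"]
move_straight([*c,.150],rate=.1)
for z in np.arange(.145,.1075,-.003):
    move_straight([*c,z],rate=.06); f=get_state()["force"]-f0
    print(round(z,3),f.round(1), get_state()["ee_pos"][2].round(4))
    if f[2]>25: break
move_straight([*c,.2],rate=.15)
# look at the stand from the close: camera on tool +x side
yaw=0.19; t=np.array([.600,-.187]); d=np.array([np.cos(yaw),np.sin(yaw)])
grip(0.05,30)
reach([*(t-d*.03),.20],down(yaw))
s=snap("wrist","st1.png"); st=get_state(); print(st["time"],st["ee_pos"],st["q"].round(2),np.round(s["cam_to_world"],3).tolist())
import pickle; pickle.dump(s,open('s1.pkl','wb'))
for yy in(-.076,-.076+np.pi,-.076-1.65,-.076-1.65+np.pi): print(yy,solve_ik([.478,.0925,.133],down(yy)))
E
```

```text
0.145 [-0.8 -0.2  0.5] 0.1452
0.142 [-0.8  0.3  0.3] 0.142
0.139 [-1.8  0.6  0.5] 0.1388
0.136 [-0.9 -0.1 -0. ] 0.1357
0.133 [-1.4  1.3 -0.5] 0.1327
0.13 [-1.7  0.6 -0.5] 0.1298
0.127 [-1.4 -0.   0.3] 0.1268
0.124 [-0.6  0.6  0.4] 0.1238
0.121 [-0.6  0.9 -0.1] 0.1208
0.118 [-1.   0.3  0.6] 0.1178
0.115 [-1.4 -0.  -0.7] 0.1148
0.112 [-0.3  0.2 -0.4] 0.1117
0.109 [-5.2 -0.6 17.2] 0.1109
7.7583 [ 0.57122446 -0.18971231  0.19979662] [ 0.15  0.71  0.16  1.69 -0.16  0.75 -0.98] [[0.196, 0.942, 0.272, 0.64], [-0.981, 0.189, 0.051, -0.178], [-0.003, -0.276, 0.961, 0.332], [0.0, 0.0, 0.0, 1.0]]
-0.076 [-0.4068481   0.71293767  0.19703639  2.086702   -0.35864762  0.37339754
 -1.56796073]
3.065592653589793 [ 0.00914075  0.73286826 -0.47851302  2.06546031  0.6913254   0.50427216
  0.50893638]
-1.726 [-0.65140019  0.80399746  0.63069221  2.09872861 -0.94579568  0.55113847
 -2.61115303]
1.4155926535897931 [-0.25361766  0.69858918 -0.05187178  2.07896171  0.09327164  0.36615842
 -0.53567787]
```

View pics/st1.png

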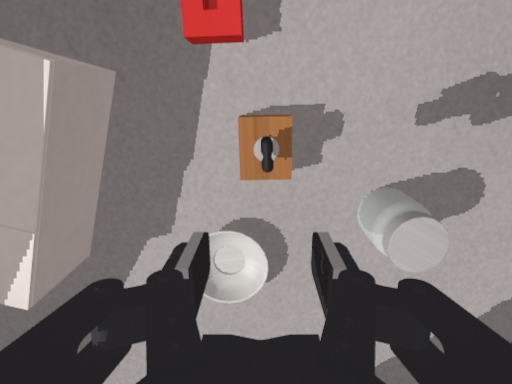

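The close view shows the stand's top squarely at about (266,148), with the collar at (266,150) and the key's bow running from (266,137) to (267,172). The dish is at (230,265) and the jar at (405,230).

```bash
cat >> h.py <<'E'
def rectw(s,k,h,nm):
    c=max(cv2.findContours(k.astype(np.uint8),0,2)[0],key=cv2.contourArea)[:,0].astype(float)
    w=np.array([ray(s,u,v,h)[:2] for u,v in c],np.float32)*1000
    r=cv2.minAreaRect(w); print(nm,np.round(r[0],1),np.round(r[1],1),round(r[2],1)); return r
def roi(m,r):
    k=np.zeros(m.shape,bool);k[r[1]:r[3],r[0]:r[2]]=m[r[1]:r[3],r[0]:r[2]]; return k
E
python3 - <<'E'
from h import *
import pickle
s=pickle.load(open('s1.pkl','rb')); im=s["image"]; hsv=cv2.cvtColor(im,cv2.COLOR_RGB2HSV); P=cloud(s)
r=(225,100,310,195)
br=roi((hsv[...,0]<22)&(hsv[...,1]>100)&(hsv[...,2]>60),r)
q=P[br]; print('wood z',np.percentile(q[:,2],[5,50,95]).round(4))
top=br&(P[...,2]>.030); k=cv2.morphologyEx(top.astype(np.uint8),3,np.ones((25,25)))
rectw(s,k,.036,'stand')
bl=roi(hsv[...,2]<50,(255,130,280,178)); q=P[bl]; print('bow z',np.percentile(q[:,2],[5,50,95]).round(4))
for lo in(.06,.068,.074):
    w=q[q[:,2]>lo]; (c,sz,a)=cv2.minAreaRect((w[:,:2]*1000).astype(np.float32)); print(lo,len(w),c,sz,a,np.median(w,0).round(4))
    cc=w[:,:2]-w[:,:2].mean(0); print('pca',np.degrees(np.arctan2(*np.linalg.svd(cc)[2][0][::-1])))
col=roi((hsv[...,1]<60)&(hsv[...,2]>100)&(abs(P[...,2]-.040)<.004),(250,130,285,172)); 
rectw(s,col,.040,'collar'); 
c=max(cv2.findContours(col.astype(np.uint8),0,2)[0],key=cv2.contourArea);h=cv2.convexHull(c)[:,0]; w=np.array([ray(s,u,v,.040)[:2] for u,v in h],np.float32)*1000; print('collar circle',cv2.minEnclosingCircle(w))
for nm,(u,v) in dict(jar=(417,242),dish=(230,265)).items(): print(nm,P[v,u].round(3))
s2=snap("side"); P2=cloud(s2).reshape(-1,3)
L=P2[(P2[:,0]>.53)&(P2[:,0]<.63)&(P2[:,1]>0)&(P2[:,1]<.07)&(P2[:,2]>.05)]; print('lid z',np.nanpercentile(L[:,2],[5,50,95]))
t=[.6,-.187]
for y in(.19+np.pi,.19-np.pi): print(solve_ik([*t,.056],down(y)))
E
```

```text
wood z [nan nan nan]
stand [ 597.2 -189.7] [59.4 49.4] 12.7
bow z [0.0666 0.0774 0.0791]
0.06 185 (597.94189453125, -190.49765014648438) (26.164852142333984, 8.515507698059082) 14.223434448242188 [ 0.6022 -0.1915  0.0775]
pca -163.65725233228653
0.068 175 (597.914306640625, -190.504638671875) (26.107946395874023, 8.515507698059082) 14.223434448242188 [ 0.6012 -0.1917  0.0775]
pca -164.30517811487462
0.074 169 (597.914306640625, -190.504638671875) (26.107946395874023, 8.515507698059082) 14.223434448242188 [ 0.6006 -0.1918  0.0776]
pca -165.14624611966576
collar [ 596.  -182.5] [20.6  6.2] 8.6
collar circle ((596.4884033203125, -185.58572387695312), 10.316926002502441)
jar [ 0.551 -0.331  0.086]
dish [ 0.452 -0.178  0.005]
lid z [0.09621044 0.09973207 0.10297331]
[ 0.80010586  1.27436508 -1.25929843  1.64760773  1.28373192  1.250689
  1.00683008]
[ 0.80010586  1.27436508 -1.25929843  1.64760773  1.28373192  1.250689
  1.00683008]
```

```bash
python3 - <<'E'
from h import *
import pickle
l=np.array([.4785,.0924]); yaw=-.076; d=np.array([np.cos(yaw),np.sin(yaw)])
def look(f,tag):
    s=snap("wrist",f); hsv=cv2.cvtColor(s["image"],cv2.COLOR_RGB2HSV); P=cloud(s)
    br=(hsv[...,0]>10)&(hsv[...,0]<32)&(hsv[...,1]>120)&(hsv[...,2]>80)&(abs(P[...,2]-.113)<.006)&(np.hypot(P[...,0]-l[0],P[...,1]-l[1])<.03)
    rectw(s,br,.113,tag+' brass')
    v,u=np.nonzero(br); sl=roi(hsv[...,2]<70,(u.min()+3,v.min()+3,u.max()-2,v.max()-2))
    rectw(s,sl,.113,tag+' slot'); print(get_state()["ee_pos"].round(4),get_state()["time"])
    pickle.dump(s,open(tag+'.pkl','wb'))
reach([*(l-d*.03),.235],down(yaw)); look('lA.png','A')
q=get_state()["q"].copy(); q[6]+=np.pi; move_joints(q)
print(get_state()["q"].round(2))
reach([*(l+d*.03),.235],down(yaw+np.pi)); look('lB.png','B'); print(get_state()["q"].round(2))
for yy in(yaw+np.pi,yaw+np.pi-1.7): print(solve_ik([*l,.133],down(yy)).round(2))
E
python3 -c "
import cv2,numpy as np
a,b=cv2.imread('pics/lA.png'),cv2.imread('pics/lB.png')
cv2.imwrite('pics/lab.png',np.hstack([cv2.resize(x[60:260,160:360],(400,400)) for x in(a,b)]))"
```

```text
A brass [477.4  92.7] [27.1 27.1] 85.8
A slot [477.6  92.9] [ 4.9 12.3] 85.8
[0.4496 0.0936 0.2351] 9.0583
[-0.51  0.51  0.32  2.07 -0.27  0.6   1.49]
B brass [476.5  93. ] [27.1 26.8] 85.8
B slot [476.8  92.9] [ 5.7 11.4] 85.7
[0.5081 0.09   0.2347] 12.1083
[-0.46  0.58  0.32  1.92 -0.27  0.69  1.51]
[-0.41  0.71  0.2   2.09 -0.36  0.37  1.58]
[-0.63  0.79  0.59  2.1  -0.91  0.53  0.44]
```

View pics/lab.png

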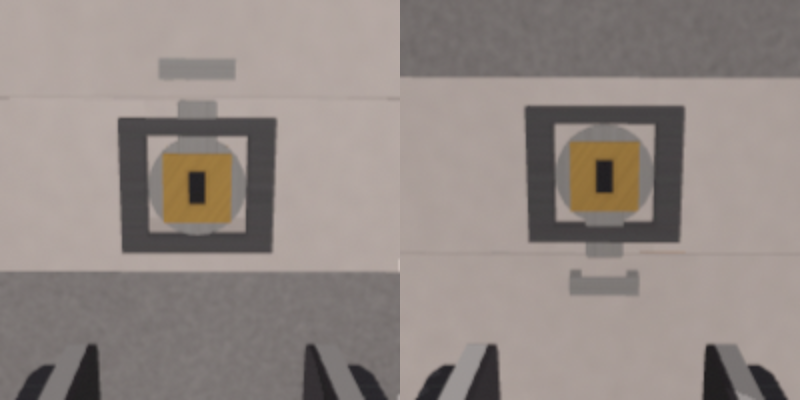

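The barrel and its keyway appear centred and home in both crops (slot at (197,187) left, (604,176) right), the lid lies flush, and the two opposite looks agree to within 1 mm.

```bash
python3 - <<'E'
from h import *
k=np.array([.5975,-.1904]); yaw=.239+np.pi
grip(.045,40)
reach([*k,.16],down(yaw)); print(get_state()["q"].round(2),get_state()["ee_pos"].round(4))
move_straight([*k,.056],rate=.12); f0=get_state()["force"]; print(get_state()["ee_pos"].round(4))
grip(0.0,40); st=get_state(); print('width',st["width"],st["grip_force"],(st["force"]-f0).round(1))
move_straight([*k,.076],rate=.06); print((get_state()["force"]-f0).round(1))
move_straight([*k,.15],rate=.12); st=get_state(); print(st["time"],st["width"],(st["force"]-f0).round(1))
snap("side","held.png"); s=snap("wrist","heldw.png")
a,b=cv2.imread('pics/held.png'),cv2.imread('pics/heldw.png')
cv2.imwrite('pics/heldc.png',np.hstack([cv2.resize(a[190:270,250:330],(400,400)),cv2.resize(b[184:384,160:360],(400,400))]))
E
```

```text
[ 0.14  0.8   0.16  1.65 -0.18  0.71  2.21] [ 0.5979 -0.188   0.1602]
[ 0.5981 -0.1906  0.0568]
width 0.009240234066480385 39.69395041465759 [-0.5  0.9  2.8]
[ 0.1  0.3 -1.9]
16.1583 0.009529429516771592 [-0.9 -1.2 -1.9]
```

View pics/heldc.png

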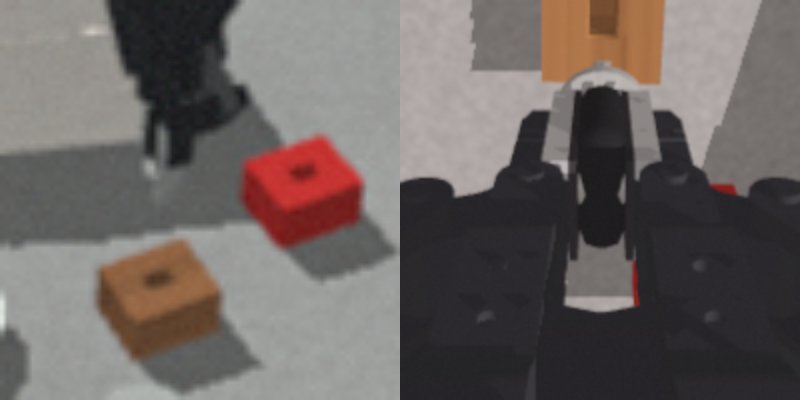

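The key is held upright (side crop at (155,180)), the stand's hole is empty, and the wrist crop shows the collar's front edge at (600,62), centred between the pads.

```bash
cat >> h.py <<'E'
def settle(p,rot,n=2):
    """move to p, then cancel the steady offset; returns the command"""
    p=np.array(p,float); c=p.copy()
    for _ in range(n):
        move_straight(c,rot,rate=.05); sleep(.25); e=p-get_state()["ee_pos"]; c=c+e
    move_straight(c,rot,rate=.05); sleep(.15); print('settled err mm',((get_state()["ee_pos"]-p)*1000).round(2)); return c
E
python3 - <<'E'
from h import *
import json
st=get_state(); s=snap("wrist"); hsv=cv2.cvtColor(s["image"],cv2.COLOR_RGB2HSV); P=cloud(s)
T=R.from_rotvec(st["tool_rot"]).as_matrix()
tp=(P-st["ee_pos"])@T   # tool coords
m=(abs(tp[...,2]-.018)<.006)&(abs(tp[...,0])<.025)&(abs(tp[...,1])<.02)&(hsv[...,1]<60)
m=roi(m,(200,200,320,250))
v,u=np.nonzero(m); print('px',m.sum(),u.min(),u.max(),v.min(),'tool z',np.median(tp[m][:,2]).round(4))
for h in(.016,.020):
    w=np.array([ray(s,a,b,st["ee_pos"][2]-h) for a,b in zip(u,v)]); t=(w-st["ee_pos"])@T
    print(h,'x max',np.sort(t[:,0])[-4:].round(4),'y',t[:,1].min().round(4),t[:,1].max().round(4))
rot=down(-.074+np.pi); l=np.array([.4771,.09285])
move_straight([*st["ee_pos"][:2],.20],rate=.2)
reach([*l,.20],rot)
c=settle([*l,.185],rot); st=get_state(); print(st["time"],st["q"].round(2),R.from_rotvec(st["tool_rot"]).as_matrix()[:,2].round(4))
json.dump(list(c),open('c.json','w'))
E
```

```text
px 348 241 281 217 tool z 0.0167
0.016 x max [0.0135 0.014  0.014  0.014 ] y -0.0102 0.0102
0.02 x max [0.0119 0.0125 0.0125 0.0125] y -0.0104 0.0105
settled err mm [-0.02  0.01 -0.04]
19.4833 [-0.46  0.62  0.28  2.05 -0.34  0.51  1.56] [-0.  0. -1.]
```

```bash
python3 - <<'E'
from h import *
import json
c=np.array(json.load(open('c.json'))); off=c-np.array([.4771,.09285,.185]); f0=get_state()["force"]
def go(z): 
    move_straight([c[0],c[1],z+off[2]],rate=.05); st=get_state(); f=st["force"]-f0
    print(round(z,4),st["ee_pos"][2].round(4),f.round(1)); return f
go(.163)
for z in np.r_[np.arange(.159,.1355,-.004),.134,.1325]:
    f=go(z)
    if f[2]>14: break
sleep(.2); st=get_state(); print(st["time"],st["ee_pos"].round(4),(st["force"]-f0).round(1))
E
```

```text
0.163 0.1627 [-1.1 -1.2 -0.2]
0.159 0.1589 [-1.2 -0.6  0.2]
0.155 0.1548 [-0.9 -0.2 -0.4]
0.151 0.1507 [-1.2 -0.7  0.3]
0.147 0.1467 [-1.5 -0.5 -0.6]
0.143 0.1427 [-0.6 -1.   0.1]
0.139 0.1387 [-1.5 -1.2 -1. ]
0.134 0.1338 [-1.5 -0.8  0. ]
0.1325 0.1336 [-3.2 -1.5 14.6]
22.275 [0.477  0.0928 0.1335] [-4.   0.2 13.3]
```

```bash
python3 - <<'E'
from h import *
st=get_state(); q0=st["q"].copy(); c=np.array(st["ee_pos"])
def yaw():
    m=R.from_rotvec(get_state()["tool_rot"]).as_matrix(); return np.arctan2(m[1,0],m[0,0])%(2*np.pi)
y0=yaw(); t0=st["torque"]; f0=st["force"]
def turn(a):
    q=q0.copy(); q[6]+=a; move_joints(q); s=get_state(); dt=s["torque"]-t0
    print(round(a,2),'yaw',round(yaw()-y0,3),'tz',dt[2].round(3),'f',(s["force"]-f0).round(1),'p',((s["ee_pos"]-c)*1000).round(1)); return dt[2]
turn(-.05)
if yaw()<y0:
    for a in np.r_[-.2:-1.45:-.25,-1.45,-1.5,-1.55,-1.6,-1.65]:
        if abs(turn(a))>.6: break
    sleep(.15); print(yaw()-y0)
s=snap("scene"); w=snap("wrist","turned.png"); print(get_state()["time"])
E
```

```text
-0.05 yaw -0.049 tz -0.008 f [ 2.7 -1.4 -8.4] p [ 0.  -0.   0.1]
-0.2 yaw -0.195 tz -0.002 f [  3.9   0.9 -10.2] p [0.4 0.5 0.1]
-0.45 yaw -0.444 tz -0.015 f [  4.1   1.9 -10.1] p [0.5 0.5 0.1]
-0.7 yaw -0.693 tz 0.047 f [ 5.2  2.7 -9.3] p [0.4 0.4 0.1]
-0.95 yaw -0.943 tz -0.058 f [  4.5   3.2 -10.1] p [0.4 0.4 0.1]
-1.2 yaw -1.193 tz -0.008 f [ 4.4  3.  -8.8] p [0.3 0.3 0.1]
-1.45 yaw -1.443 tz 0.048 f [ 4.8  3.9 -8.5] p [0.3 0.3 0.1]
-1.5 yaw -1.496 tz 0.033 f [ 4.4  3.5 -8. ] p [0.3 0.2 0.1]
-1.55 yaw -1.547 tz 0.008 f [ 5.1  4.7 -7. ] p [0.3 0.2 0.1]
-1.6 yaw -1.597 tz -0.058 f [ 5.4  4.1 -7. ] p [0.3 0.2 0.1]
-1.65 yaw -1.647 tz 0.008 f [ 5.3  3.5 -7.3] p [0.3 0.2 0.1]
-1.6465709655235743
25.7917
```

```bash
python3 - <<'E'
from h import *
st=get_state(); q0=st["q"].copy(); t0=st["torque"][2]; e0=st["joint_efforts"][6]
for a in(-.04,-.08,-.12,-.16,-.2):
    q=q0.copy(); q[6]+=a; move_joints(q); sleep(.1); s=get_state()
    print(a,(s["torque"][2]-t0).round(3),(s["joint_efforts"][6]-e0).round(3),s["width"],(s["q"][6]-q[6]).round(4))
    if abs(s["torque"][2]-t0)>.25: break
snap("wrist","turned.png"); a=cv2.imread('pics/turned.png'); b=snap("scene","turnscene.png"); b=cv2.imread('pics/turnscene.png')
cv2.imwrite('pics/turnc.png',np.hstack([cv2.resize(a[100:384,100:420],(450,400)),cv2.resize(b[155:225,245:315],(350,400),interpolation=2)]))
print(get_state()["time"])
E
```

```text
-0.04 0.138 -0.095 0.009570755433007436 0.0019
-0.08 0.216 -0.205 0.009453385140833756 0.0014
-0.12 0.271 -0.259 0.009367078267214595 0.0012
26.9417
```

View pics/turnc.png

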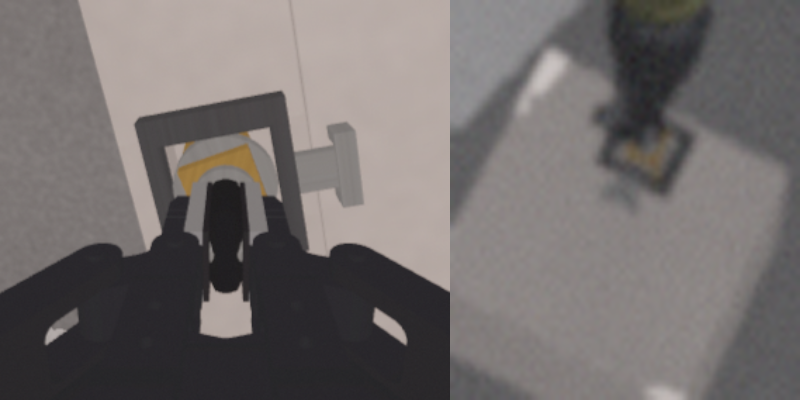

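The stop was felt (torque rising with a 0.12 rad overshoot), the brass has turned, and the wrist crop shows the bolt reaching into the keeper at (325,170).

```bash
python3 - <<'E'
from h import *
import json
st=get_state(); q0=st["q"].copy(); qh=1.56
rel=[-.05,.2,.5,.8,1.1,1.4,1.56]; t=None
for a in rel:
    q=q0.copy(); q[6]=a; move_joints(q)
sleep(.1); s=get_state(); t0=s["torque"][2]; e0=s["joint_efforts"][6]; print(s["force"].round(1),s["ee_pos"].round(4))
for a in np.arange(1.62,1.96,.04):
    q=q0.copy(); q[6]=a; move_joints(q); sleep(.1); s=get_state()
    print(a.round(2),(s["torque"][2]-t0).round(3),(s["joint_efforts"][6]-e0).round(3))
    if abs(s["torque"][2]-t0)>.22: break
snap("wrist","home.png"); a=cv2.imread('pics/home.png'); cv2.imwrite('pics/homec.png',cv2.resize(a[100:384,100:420],(450,400))); print(get_state()["time"])
E
```

```text
[4.  4.5 2.3] [0.4777 0.0931 0.1337]
1.62 0.016 -0.002
1.66 0.038 -0.0
1.7 0.044 -0.001
1.74 0.008 -0.001
1.78 0.041 -0.002
1.82 -0.006 0.024
1.86 -0.127 0.113
1.9 -0.208 0.221
1.94 -0.266 0.307
32.6833
```

View pics/homec.png

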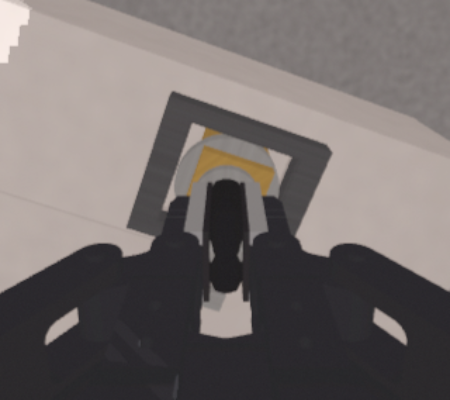

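The barrel looks near home, with the stop felt from 1.86 rad on. I'll check the brass angle numerically, then relax and draw the key out.

```bash
python3 - <<'E'
from h import *
def brass(s):
    hsv=cv2.cvtColor(s["image"],cv2.COLOR_RGB2HSV); P=cloud(s)
    m=(hsv[...,0]>10)&(hsv[...,0]<32)&(hsv[...,1]>110)&(hsv[...,2]>70)&(abs(P[...,2]-.113)<.005)&(np.hypot(P[...,0]-.477,P[...,1]-.093)<.03)
    return m
s=snap("wrist"); m=brass(s); print(m.sum()); rectw(s,m,.113,'brass')
q=get_state()["q"].copy(); q[6]=1.76; move_joints(q); sleep(.2)
s=snap("wrist"); m=brass(s); rectw(s,m,.113,'brass relaxed')
c=max(cv2.findContours(m.astype(np.uint8),0,1)[0],key=cv2.contourArea)[:,0]
w=np.array([ray(s,u,v,.113)[:2] for u,v in c])-[.477,.0928]; a=.074
b=(w@np.array([[np.cos(a),np.sin(a)],[-np.sin(a),np.cos(a)]]))*1000; print(b[np.argsort(b[:,0])][::3].round(0).tolist())
print(get_state()["force"].round(1),get_state()["time"])
E
```

```text
666
brass [471.8  93.3] [27.9 20.7] 85.8
brass relaxed [468.   93.8] [27.7 13. ] 85.5
[[-16.0, -10.0], [-16.0, -0.0], [-15.0, 9.0], [-15.0, 3.0], [-15.0, 9.0], [-15.0, 12.0], [-15.0, 5.0], [-15.0, -2.0], [-15.0, -8.0], [-15.0, 8.0], [-15.0, 1.0], [-15.0, -6.0], [-15.0, -13.0], [-15.0, 4.0], [-15.0, -13.0], [-15.0, 13.0], [-15.0, -4.0], [-15.0, 12.0], [-14.0, 13.0], [-13.0, 14.0], [-13.0, 14.0], [-13.0, -0.0], [-13.0, -1.0], [-12.0, 1.0], [-12.0, -3.0], [-12.0, -3.0], [-12.0, -4.0], [-12.0, 4.0], [-11.0, 5.0], [-11.0, -6.0], [-11.0, 6.0], [-11.0, -7.0], [-10.0, -7.0], [-10.0, -13.0], [-10.0, 8.0], [-9.0, 8.0], [-9.0, 14.0], [-8.0, -9.0], [-8.0, 10.0], [-8.0, -13.0], [-8.0, 10.0], [-7.0, -13.0], [-7.0, 12.0], [-6.0, -11.0], [-6.0, 14.0], [-5.0, -13.0], [-5.0, -11.0], [-5.0, 13.0], [-4.0, 14.0], [-4.0, -12.0], [-3.0, 14.0]]
[1.1 2.6 4.5] 33.275
```

```bash
python3 - <<'E'
from h import *
st=get_state(); p=st["ee_pos"]; f0=st["force"]
for z in(.145,.16,.205): move_straight([*p[:2],z],rate=.08); print(z,(get_state()["force"]-f0).round(1))
print('width',get_state()["width"])
k=np.array([.597,-.1898]); rot=down(.225+np.pi)
reach([*k,.205],rot)
c=settle([*k,.12],rot); off=c-[*k,.12]; f0=get_state()["force"]
s=snap("wrist","pre.png"); print(get_state()["time"])
for z in(.09,.082,.075,.07,.065,.061,.0585,.057,.056):
    move_straight([c[0],c[1],z+off[2]],rate=.06); f=get_state()["force"]-f0; print(z,get_state()["ee_pos"].round(4),f.round(1))
    if f[2]>8: break
print(get_state()["time"])
snap("side","placed.png"); snap("wrist","placedw.png")
a,b=cv2.imread('pics/placed.png'),cv2.imread('pics/placedw.png')
cv2.imwrite('pics/placedc.png',np.hstack([cv2.resize(a[215:275,255:315],(400,400)),cv2.resize(b[184:384,160:360],(400,400))]))
E
```

```text
0.145 [ 0.2  0.  -3.3]
0.16 [-1.7 -2.8 -5.2]
0.205 [-0.5 -2.1 -6.9]
width 0.009286180184688797
settled err mm [-0.02 -0.03 -0.01]
38.8417
0.09 [ 0.597  -0.1899  0.0898] [-0.2 -0.2  1.1]
0.082 [ 0.5967 -0.1896  0.0816] [-0.6  0.7  1. ]
0.075 [ 0.5966 -0.1896  0.0745] [ 0.6 -0.1  0.8]
0.07 [ 0.5968 -0.1897  0.0696] [-0.2  0.8  0.9]
0.065 [ 0.5967 -0.1897  0.0646] [1.3 0.3 2.1]
0.061 [ 0.5968 -0.1897  0.0607] [0.6 0.4 1.3]
0.0585 [ 0.5969 -0.1897  0.0583] [0.2 0.1 0.8]
0.057 [ 0.597  -0.1898  0.057 ] [ 1.2 -0.1  0.4]
0.056 [ 0.5971 -0.1898  0.0567] [-0.7  1.   7.2]
41.5417
```

View pics/placedc.png

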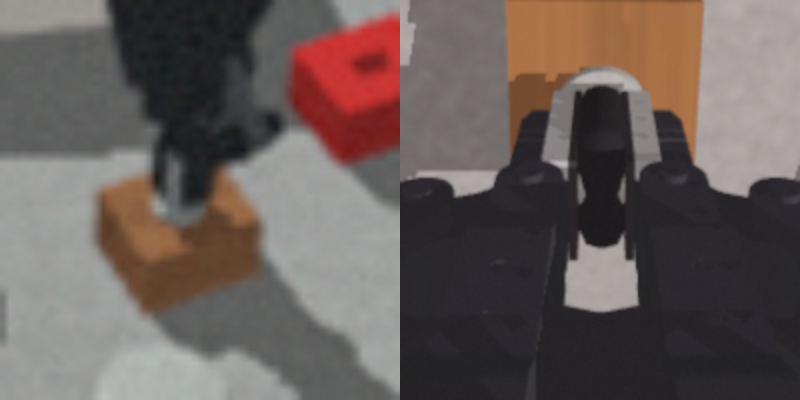

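The collar rests on the stand's top (side crop at (180,208), wrist crop at (603,75)), and the contact force appeared at the right height. I'll release and check.

```bash
python3 - <<'E'
from h import *
p=get_state()["ee_pos"]; grip(.045); sleep(.2)
move_straight([*p[:2],.2],rate=.12)
d=np.array([np.cos(.225),np.sin(.225)]); reach([*(p[:2]+d*.03),.2],down(.225+np.pi)); sleep(.3)
s=snap("wrist"); hsv=cv2.cvtColor(s["image"],cv2.COLOR_RGB2HSV); P=cloud(s)
n=np.hypot(P[...,0]-.597,P[...,1]+.19)<.03
b=P[n&(hsv[...,2]<50)&(P[...,2]>.06)]; print('bow',cv2.minAreaRect((b[:,:2]*1000).astype(np.float32)),np.percentile(b[:,2],[50,90]).round(4))
c=P[n&(hsv[...,1]<60)&(hsv[...,2]>100)&(P[...,2]>.03)&(P[...,2]<.05)]; print('collar',len(c),np.median(c,0).round(4))
w=snap("side"); Q=cloud(w).reshape(-1,3)
L=Q[(Q[:,0]>.53)&(Q[:,0]<.63)&(Q[:,1]>0)&(Q[:,1]<.07)&(Q[:,2]>.05)]; print('lid z',np.nanpercentile(L[:,2],[5,50,95]))
print(get_state()["time"],get_state()["width"])
E
```

```text
bow ((609.65234375, -187.1483612060547), (41.64751434326172, 41.2184944152832), 57.869564056396484) [0.2718 0.2827]
collar 218 [ 0.5955 -0.1942  0.0402]
lid z [0.09659301 0.09988067 0.10361457]
44.275 0.044946737062936566
```

```bash
python3 - <<'E'
from h import *
s=snap("wrist"); hsv=cv2.cvtColor(s["image"],cv2.COLOR_RGB2HSV); P=cloud(s)
n=np.hypot(P[...,0]-.597,P[...,1]+.19)<.03
b=P[n&(hsv[...,2]<50)&(P[...,2]>.07)&(P[...,2]<.09)]; r=cv2.minAreaRect((b[:,:2]*1000).astype(np.float32)); print('bow',r,np.percentile(b[:,2],[10,50,90]).round(4))
if np.hypot(r[0][0]-597,r[0][1]+190)<5 and abs(np.median(b[:,2])-.078)<.003: print(finish_job())
E
```

```text
bow ((596.0363159179688, -190.87376403808594), (25.97758674621582, 8.272417068481445), 13.249103546142578) [0.0757 0.0776 0.0787]
the job is handed in; nothing more can be done
None
```

I handed the job in at about 44 s: the lid is shut, the lock was turned to its stop and brought back home with the bolt in the keeper, and the key is released and seated upright in its wooden stand.

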